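Stand the pocket books on the desk rack by height

ROBOT

A 6-joint arm with a two-finger parallel gripper is mounted at the origin on the work surface. World frame = base frame: x ahead of the robot, y to its left, z up, the work surface at z = 0. Lengths are in m, angles in rad, forces in N, time in s.
With the tool pointing down it reaches from about 0.275 to 0.825 m from the base axis. Payload 4.9 kg.
Tool frame: the origin (TCP) lies midway between the tips of the shut fingers; the grasp point (between the pads) lies 19 mm behind it; z points along the fingers, y is the line along which they close (so a half turn about z gives the same grasp; the last joint's range is limited). The gripper opens to 85 mm and grips with 20 to 120 N. Pads are 22 mm wide; open, the fingers measure 114 mm over their backs; the gripper's body (76 mm by 85 mm) begins 54 mm behind the grasp point. The pads swing forward as they close: fully open they stand 13 mm farther back than shut.
Start: joints at [1.058, 0.326, -0.193, 1.052, 0, 1.437], TCP at [0.203, 0.511, 0.231] pointing down, gripper open.
Joint ranges: [-2.65, 2.65], [-0.97, 1.79], [-1.3, 1.35], [-1.93, 2.1], [-1.47, 1.37], [-3.14, 3.14]. Speed limits (rad/s): [2.57, 2.57, 3.14, 3.14, 3.14, 3.14].

INTERFACE

Orientations are given as a unit quaternion [w, x, y, z].
In Python, from station import telemetry, viewer, ticket gives the robot as it stands.
- The arm moves only by the tool move_arm, never from a script. Its argument "series" is a list of rows, each an object of numbers: "hand": the gripper's target within -1 to 1 (fully open at 1, half-way at 0, shut at -1); "x", "y", "z": the shift along the tool's x, y, z in mm; "spin": the turn about the tool's z in rad. In form: [{"hand": .., "x": .., "y": .., "z": .., "spin": ..}, ...]. A call has 1 to 8 rows; each row is the pose to reach, as a shift and turn from the pose commanded when the call began, along the tool's axes at that moment; what a row does not reach only later rows make up. A row lasts 1/10 s, in which the tool goes at most 50 mm and 8.59 degrees, less where a joint would pass 70% of its speed; a pose out of reach is approached as far as the arm can. A call with a gripper value outside its range is refused whole. The fingers move at their own pace and stop on an object; "squeeze" is the grip in N (left out, the last holds). Time passes only in rows, so rows that repeat a pose let the fingers close. It gives the time, the measured TCP pose, the force, the opening and the grip force at its end, in the units of the state.
- telemetry.observe(): the state, without advancing time (a new reading comes with each control period).
- viewer.capture(name): name is "scene" or "side" or "wrist"; returns the picture (480x640x3 uint8, red, green, blue); there is no depth.
- viewer.calibration(name): a dict with "fx", "fy", "cx", "cy" (pixels), "extrinsics" (4x4, takes a point from camera to world coordinates). Camera axes: x right, y down, z forward; pixel columns grow to the right and rows downward; lengths in m; the calibration is good to about 2 mm. The wrist camera is an equidistant fisheye: a pixel r from the principal point sees the ray r / f radians off the axis. A picture is of the moment at which its call begins: read the wrist's pose just before it. calibration takes no time and is no camera call; for the wrist camera it gives the pose at the moment of the call.
- ticket.close_job(): hands the job in; it is judged then, once.
The state is a dict: "t": time; "joints": joint angles; "dq": joint speeds; "tau": joint torques, N m; "tool_pos": TCP position; "ee_rot": TCP orientation; "ft_force": force on the tool from outside, world axes, zero at the start; "wrist_torque": the same for the moment, N m; "opening": finger opening in m; "grip_force": force on a finger pad.
Only numpy, scipy, OpenCV 4.12 (cv2) and the standard library are available. Lean on these libraries where they do the work, as an engineer would, in place of code of your own. Each camera call takes 0.05 s, during which the arm holds its last target. There are 200 camera calls.

TASK

Stand the four loose books in a row on the felt pads of the desk rack in order of height, one to a pad, with the tallest on the pad next to the globe and the shortest at the pen-pot end. Each should stand upright in the middle of its pad and square to it, with its flat covers facing along the row; either way round for the spine. Do not topple a book, and leave the mug where it stands.

Things in the scene. Friction and masses are not known exactly. Their poses are not given: they have to be found in the camera images.
- book_red: Loose pocket hardback with dark red covers and spine and cream pages, the tallest of the four: 144 mm high, 96 mm deep from spine to fore-edge, 40 mm thick, 360 g (may vary by 30 %). Stands upright on the desk. Origin: centre of its underside; z up along its height, x along its depth (spine at -x), y across its thickness (the way to grip it).
- book_yellow: Loose pocket hardback with mustard yellow covers and spine and cream pages, the second tallest of the four: 126 mm high, 86 mm deep from spine to fore-edge, 38 mm thick, 270 g (may vary by 30 %). Stands upright on the desk. Origin: centre of its underside; z up along its height, x along its depth (spine at -x), y across its thickness (the way to grip it).
- book_blue: Loose pocket hardback with navy blue covers and spine and cream pages, the third tallest of the four: 108 mm high, 76 mm deep from spine to fore-edge, 36 mm thick, 200 g (may vary by 30 %). Stands upright on the desk. Origin: centre of its underside; z up along its height, x along its depth (spine at -x), y across its thickness (the way to grip it).
- book_black: Loose pocket hardback with black covers and spine and cream pages, the shortest of the four: 90 mm high, 66 mm deep from spine to fore-edge, 34 mm thick, 140 g (may vary by 30 %). Stands upright on the desk. Origin: centre of its underside; z up along its height, x along its depth (spine at -x), y across its thickness (the way to grip it).
- pad_a: Fixed cream felt pad, one of four alike in a row on a low brown wooden rack: the one at the +y end of the row. 108 mm (x) by 56 mm (y). Origin: centre of its underside, 12 mm above the desk; its upper face is 15 mm above the desk. Its y axis runs along the row to the +y end; pads are 85 mm apart between centres. A book stands centred on it, depth along the pad's x, thickness along the row.
- pad_b: Fixed cream felt pad, one of four alike in a row on a low brown wooden rack: the one second from the +y end. 108 mm (x) by 56 mm (y). Origin: centre of its underside, 12 mm above the desk; its upper face is 15 mm above the desk. Its y axis runs along the row to the +y end; pads are 85 mm apart between centres. A book stands centred on it, depth along the pad's x, thickness along the row.
- pad_c: Fixed cream felt pad, one of four alike in a row on a low brown wooden rack: the one third from the +y end. 108 mm (x) by 56 mm (y). Origin: centre of its underside, 12 mm above the desk; its upper face is 15 mm above the desk. Its y axis runs along the row to the +y end; pads are 85 mm apart between centres. A book stands centred on it, depth along the pad's x, thickness along the row.
- pad_d: Fixed cream felt pad, one of four alike in a row on a low brown wooden rack: the one at the -y end of the row. 108 mm (x) by 56 mm (y). Origin: centre of its underside, 12 mm above the desk; its upper face is 15 mm above the desk. Its y axis runs along the row to the +y end; pads are 85 mm apart between centres. A book stands centred on it, depth along the pad's x, thickness along the row.
- globe: Fixed desk globe, blue and green ball of 80 mm diameter on a brass foot, 122 mm high, on the rack 112 mm beyond the centre of the first or the last pad; a fixed black pen pot (68 mm diameter, 154 mm high with its pens) stands likewise at the other end. Which end has the globe changes. Origin: centre of its underside, 12 mm above the desk.
- mug: Loose white mug standing upright among the books, 68 mm diameter, 85 mm high, with a handle on its own +y side reaching about 30 mm out. Origin: centre of its underside. Not to be disturbed.
Mind the look-alikes: they are no part of the job. Leave any pink look-alike of the book_black alone.

How it is judged:
By the outcome, as a careful person would: the job done as asked, in the order asked, and still so for the second after the job is handed in, with the robot touching nothing.
It also fails if it takes over 112 s, if anything falls off the work surface, if the arm or the gripper's body presses on something with over 40 N, if the wrist force passes 120 N, or if a joint passes its speed limit or range.

## Working session

There is one attempt and no reset: what is moved stays moved. The work goes in short steps, Python scripts to look and compute and a tool call to move; the robot and the scene stay as the last step left them, time stands still between calls to the robot, and variables do not carry over. Pictures are saved under pics/ and viewed, at most 14 in all, crops included, and the job is handed in when it is done.

Besides the shell and the picture viewer there is one more tool, called in YAML: its name, and indented under it one key for each argument. move_arm: Moves the arm, as the interface text tells. Its arguments: {"type":"object","properties":{"series":{"type":"array"},"squeeze":{"type":"number"}},"required":["series"]}

```bash
mkdir -p pics; cat > h.py <<'E'
import numpy as np, cv2
from station import telemetry, viewer, ticket
def snap(n,f):
    c=viewer.calibration(n); im=viewer.capture(n); cv2.imwrite('pics/'+f+'.png',im[:,:,::-1]); return c
def ray(c,n,u,v):
    E=np.array(c['extrinsics']); a=(u-c['cx'])/c['fx']; b=(v-c['cy'])/c['fy']
    if n=='wrist':
        r=np.hypot(a,b); d=np.array([a/r*np.sin(r),b/r*np.sin(r),np.cos(r)]) if r>1e-9 else np.array([0,0,1.])
    else: d=np.array([a,b,1.])
    return E[:3,3],E[:3,:3]@d
def at(c,n,u,v,z):
    o,d=ray(c,n,u,v); return o+d*(z-o[2])/d[2]
E
python3 - <<'E'
from h import *
for n in ['scene','side','wrist']:
    c=snap(n,n+'0'); print(n,c['fx'],c['cx'],c['cy'],np.round(c['extrinsics'],3).tolist())
s=telemetry.observe();print(s)
E
```

```text
scene 508.0877401964216 317.34055222439946 244.65066467782668 [[-0.506, 0.641, -0.578, 1.117], [0.863, 0.39, -0.323, 0.325], [0.019, -0.662, -0.749, 0.864], [0.0, 0.0, 0.0, 1.0]]
side 440.8553306198745 317.22996224893836 242.8618781192015 [[0.935, -0.222, 0.276, 0.195], [-0.353, -0.623, 0.698, -0.743], [0.017, -0.751, -0.661, 0.701], [0.0, 0.0, 0.0, 1.0]]
wrist 371.64829954431775 316.6610672771683 239.84727674588723 [[0.369, 0.897, 0.245, 0.141], [0.93, -0.355, -0.099, 0.536], [-0.002, 0.264, -0.964, 0.374], [0.0, 0.0, 0.0, 1.0]]
{'t': 0.15, 'joints': array([ 1.05778548e+00,  3.26769396e-01, -1.93361327e-01,  1.05202245e+00,
       -2.12480565e-06,  1.43658477e+00]), 'dq': array([ 0.00194313, -0.00060175,  0.00212726,  0.00018767, -0.00157215,
       -0.00078282]), 'tau': array([ 1.45301841e-03, -4.43706501e+01,  2.62663794e+01,  1.04712095e-02,
       -9.37678283e-05, -5.56810704e-06]), 'tool_pos': array([0.20316328, 0.51061162, 0.23068132]), 'ee_rot': array([-2.14725864e-04,  1.88269266e-01,  9.82117215e-01, -6.43545435e-04]), 'ft_force': array([ 0.11137721, -0.00754292, -0.52067255]), 'wrist_torque': array([0.01333876, 0.01536107, 0.01809868]), 'grip_force': 0.0, 'opening': 0.08476760597082528}
```

View pics/scene0.png

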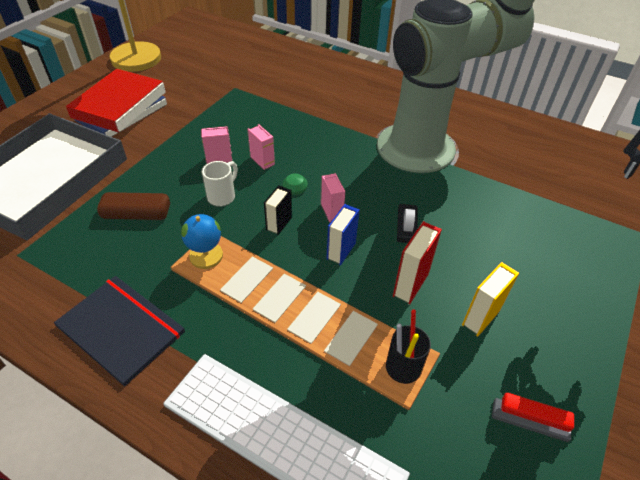

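View pics/side0.png

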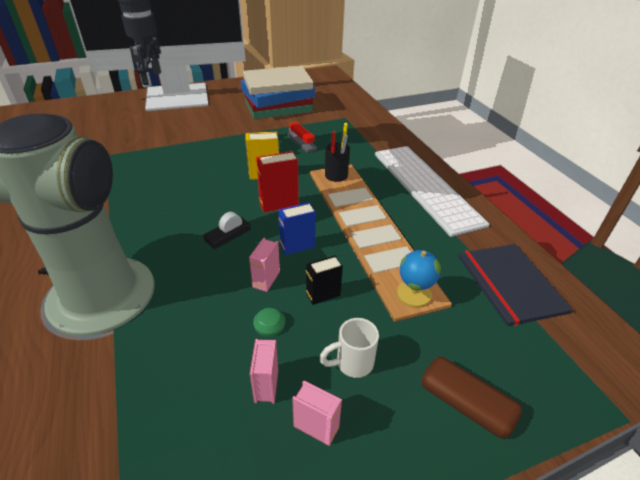

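The scene view shows: red book (420,262), yellow (490,300), blue (343,235), black (278,210). Globe (201,238) at the -y end and pen pot (407,350) at the +y end. Look-alikes: pink books at (216,145), (261,147), (333,195); also the red volume on the table (118,100), the red stapler (537,412) and the dark notebook (118,328), all excluded. So red→pad_d, yellow→pad_c, blue→pad_b, black→pad_a.

```bash
python3 - <<'E'
import cv2
a=cv2.imread('pics/scene0.png')[170:420,165:525]; cv2.imwrite('pics/c1.png',cv2.resize(a,None,fx=2.2,fy=2.2,interpolation=cv2.INTER_CUBIC))
a=cv2.imread('pics/side0.png')[125:325,235:465]; cv2.imwrite('pics/c2.png',cv2.resize(a,None,fx=3,fy=3,interpolation=cv2.INTER_CUBIC))
E
```

```text
(no output)
```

View pics/c1.png

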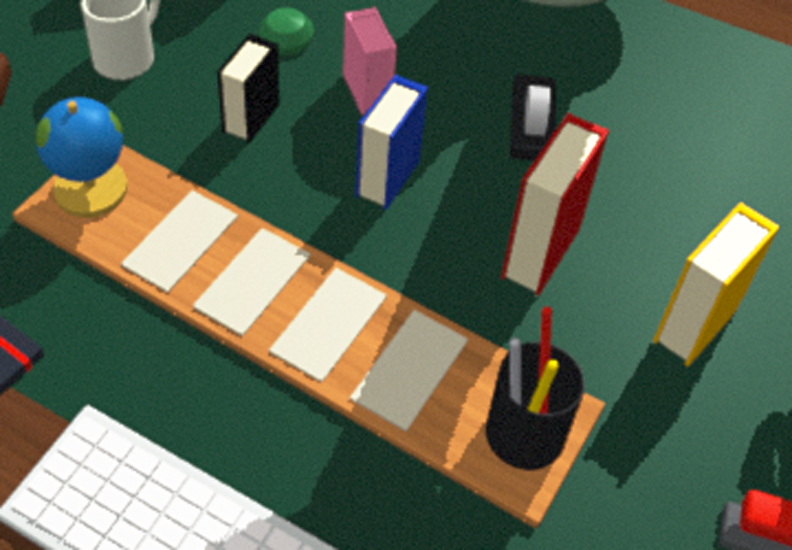

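View pics/c2.png

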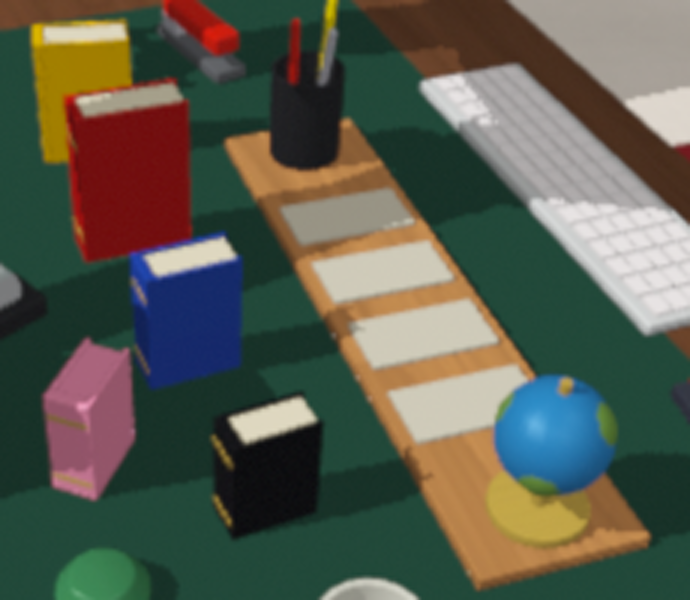

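```bash
cat > fit.py <<'E'
from h import *
from scipy.optimize import least_squares
def fit(obs,L,W):  # obs: list of 4-corner arrays order: (-x,-y)(-x,+y)(+x,+y)(+x,-y)
    loc=np.array([[-L,-W],[-L,W],[L,W],[L,-W]])/2
    f=lambda p:np.concatenate([(p[:2]+loc@np.array([[np.cos(p[2]),np.sin(p[2])],[-np.sin(p[2]),np.cos(p[2])]])-o)[~np.isnan(o)] for o in obs])
    x0=np.r_[np.nanmean(np.vstack(obs),0),0]; r=least_squares(f,x0); return r.x,np.sqrt(np.mean(r.fun**2))
E
python3 - <<'E'
from fit import *
cs,cd=viewer.calibration('scene'),viewer.calibration('side')
S=lambda P,z:np.array([at(cs,'scene',165+u/2.2,170+v/2.2,z)[:2] for u,v in P])
D=lambda P,z:np.array([at(cd,'side',235+u/3,125+v/3,z)[:2] for u,v in P])
B={'red':(.144,.096,.040,[(570,114),(607,128),(564,188),(527,170)],[(76,119),(67,96),(177,80),(190,101)]),
'yel':(.126,.086,.038,[(741,205),(778,227),(725,284),(688,263)],[(36,46),(33,25),(127,20),(131,38)]),
'blu':(.108,.076,.036,[(394,76),(428,89),(394,138),(361,123)],[(141,280),(131,255),(225,235),(242,257)]),
'blk':(.090,.066,.034,[(251,37),(280,47),(248,88),(221,77)],[(230,446),(214,413),(302,393),(322,420)]),
'a':(.015,.108,.056,[(414,310),(467,338),(405,430),(353,399)],[(302,246),(279,207),(388,189),(414,221)]),
'b':(.015,.108,.056,[(337,266),(386,293),(320,381),(269,354)],[(332,302),(312,263),(430,241),(455,279)]),
'c':(.015,.108,.056,[(262,228),(308,255),(242,333),(194,309)],[(368,368),(350,327),(469,300),(498,340)]),
'd':(.015,.108,.056,[(190,190),(238,213),(172,290),(122,264)],None)}
for k,(z,L,W,s,d) in B.items():
    o=[S(s,z)]+([D(d,z)] if d else [])
    print(k,*[np.round(np.r_[fit([q],L,W)[0],fit([q],L,W)[1]],4) for q in o],np.round(fit(o,L,W)[0],4))
for n,c,u,v in(('scene',cs,220,183),('side',cd,357,345)): print('mug',at(c,n,u,v,.045)) 
E
```

```text
red [ 0.4411  0.1799 -0.0615  0.0047] [ 0.4471  0.1719 -0.0431  0.0016] [ 0.4441  0.1759 -0.0519]
yel [ 0.4516  0.3369 -0.2289  0.0017] [ 0.4498  0.327  -0.1847  0.001 ] [ 0.4507  0.3319 -0.2066]
blu [0.4412 0.0106 0.036  0.0013] [0.4377 0.0008 0.0113 0.0021] [0.4395 0.0057 0.0236]
blk [ 0.4461 -0.15    0.083   0.0008] [ 0.4399 -0.162   0.0084  0.0016] [ 0.443  -0.156   0.0463]
a [ 0.6327  0.136  -0.0366  0.0011] [ 0.6308  0.1272 -0.0245  0.0016] [ 0.6317  0.1316 -0.0305]
b [ 0.6287  0.0507 -0.0336  0.0018] [ 0.6273  0.0428 -0.0595  0.001 ] [ 0.628   0.0468 -0.0465]
c [ 0.6256 -0.0336 -0.0346  0.0016] [ 0.6221 -0.0419 -0.0383  0.0022] [ 0.6239 -0.0377 -0.0365]
d [ 6.196e-01 -1.183e-01 -1.100e-02  6.000e-04] [ 0.6196 -0.1183 -0.011 ]
mug [ 0.43654542 -0.32629274  0.045     ]
mug [ 0.43782815 -0.33190144  0.045     ]
```

```bash
cat >> h.py <<'E'
from scipy.spatial.transform import Rotation as R
def go(x,y,z,yaw,s=None):
    "shift in tool axes (mm) and spin so tool y points along world angle 90deg+yaw"
    s=s or telemetry.observe(); q=s['ee_rot']; M=R.from_quat([*q[1:],q[0]]).as_matrix()
    d=M.T@(np.array([x,y,z])-s['tool_pos'])*1000; a=np.arctan2(M[1,1],M[0,1])
    w=(np.pi/2+yaw-a+np.pi/2)%np.pi-np.pi/2
    print('t',round(s['t'],2),'xyz',np.round(d,1),'spin',round(-w,3),'tcp',np.round(s['tool_pos'],4),'open',round(s['opening'],4))
E
python3 -c "
from h import *
go(.45,.03,.33,0)"
```

```text
t 0.15 xyz [-407.1 -355.4  -98.9] spin -0.379 tcp [0.2032 0.5106 0.2307] open 0.0848
```

move_arm:
  series:
    - {"hand":1,"x":-407,"y":-355,"z":-100,"spin":-0.38}
    - {"hand":1,"x":-407,"y":-355,"z":-100,"spin":-0.38}
    - {"hand":1,"x":-407,"y":-355,"z":-100,"spin":-0.38}
    - {"hand":1,"x":-407,"y":-355,"z":-100,"spin":-0.38}
    - {"hand":1,"x":-407,"y":-355,"z":-100,"spin":-0.38}
    - {"hand":1,"x":-407,"y":-355,"z":-100,"spin":-0.38}
    - {"hand":1,"x":-407,"y":-355,"z":-100,"spin":-0.38}
    - {"hand":1,"x":-407,"y":-355,"z":-100,"spin":-0.38}

```text
t: 0.95
tool_pos: [0.381, 0.1644, 0.3035]
ee_rot: [0.0, -0.001, 1.0, 0.0]
ft_force: [2.0, -0.4, 0.6]
opening: 0.0854
grip_force: 0.0
```

```bash
python3 -c "
from h import *
go(.45,.03,.33,0)"
```

```text
t 0.95 xyz [ -68.8 -134.5  -26.5] spin 0.001 tcp [0.381  0.1644 0.3035] open 0.0854
```

move_arm:
  series:
    - {"hand":1,"x":-69,"y":-134,"z":-26,"spin":0}
    - {"hand":1,"x":-69,"y":-134,"z":-26,"spin":0}
    - {"hand":1,"x":-69,"y":-134,"z":-26,"spin":0}
    - {"hand":1,"x":-69,"y":-134,"z":-26,"spin":0}
    - {"hand":1,"x":-69,"y":-134,"z":-26,"spin":0}
    - {"hand":1,"x":-69,"y":-134,"z":-26,"spin":0}

```text
t: 1.55
tool_pos: [0.449, 0.0331, 0.3286]
ee_rot: [-0.001, -0.001, 1.0, 0.0]
ft_force: [-0.1, 0.2, -0.1]
opening: 0.0852
grip_force: 0.0
```

```bash
python3 - <<'E'
from h import *
import pickle
go(.45,.03,.33,0)
c=snap('wrist','w1'); pickle.dump(c,open('w1.pkl','wb')); print(np.round(c['extrinsics'],3).tolist())
cv2.imwrite('pics/w1b.png',cv2.resize(cv2.imread('pics/w1.png'),(800,600),interpolation=cv2.INTER_CUBIC))
E
```

```text
t 1.55 xyz [-1.  -3.1 -1.4] spin 0.002 tcp [0.449  0.0331 0.3286] open 0.0852
[[-0.003, 0.965, 0.263, 0.382], [1.0, 0.003, 0.001, 0.033], [-0.0, 0.263, -0.965, 0.472], [0.0, 0.0, 0.0, 1.0]]
```

View pics/w1b.png

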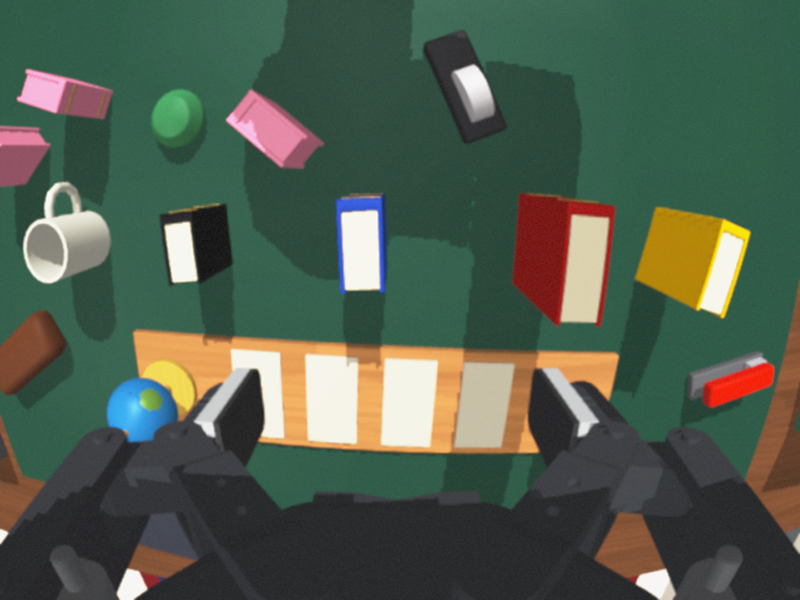

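```bash
python3 - <<'E'
import cv2,numpy as np
w=cv2.imread('pics/w1.png')
f=lambda a:cv2.resize(a,None,fx=3.6,fy=3.6,interpolation=cv2.INTER_CUBIC)
a=f(w[145:270,400:610]); b=f(w[145:185+60,120:320])[:0] 
b=f(w[270:366,180:420])
# top: red/yellow ; second file black/blue over pads
cv2.imwrite('pics/m1.png',f(w[145:270,400:610]))
cv2.imwrite('pics/m2.png',f(np.vstack([w[148:242,118:318][:, :],w[278:362,178:378][:70]])))
E
```

```text
(no output)
```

View pics/m1.png

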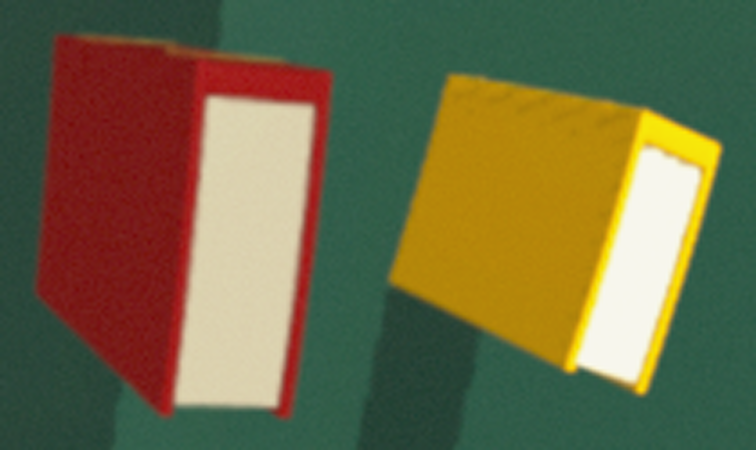

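View pics/m2.png

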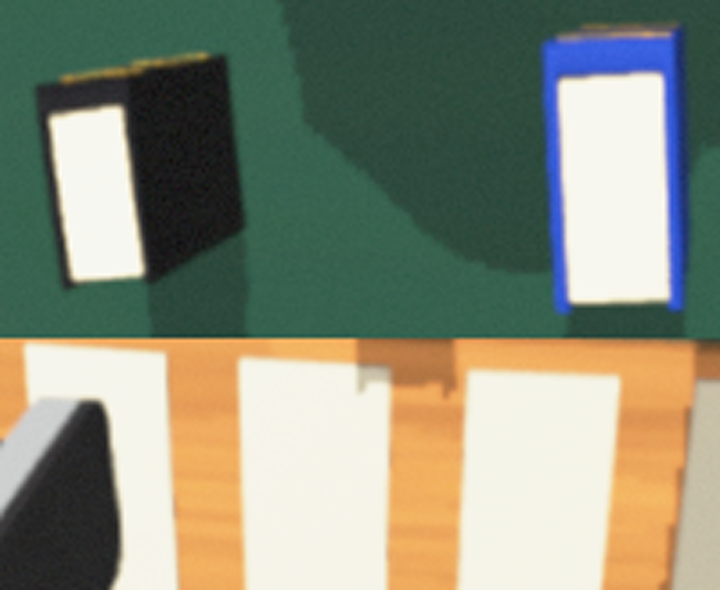

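```bash
python3 - <<'E'
from fit import *
import pickle
c=pickle.load(open('w1.pkl','rb')); N=np.nan
m=lambda P,a,b,y0=0:[(a+u/3.6,b+(v-y0)/3.6) for u,v in P]
w=lambda P:[((u+.5)/1.25-.5,(v+.5)/1.25-.5) for u,v in P]
p=lambda t,b:m(t,178,278,338)+w(b)
B={'red':(.144,.096,.040,m([(198,58),(331,72),(290,416),(166,413)],400,145)),
'yel':(.126,.086,.038,m([(642,110),(720,148),(642,392),(571,370)],400,145)),
'blu':(.108,.076,.036,m([(544,44),(681,32),(681,310),(561,312)],118,148)),
'blk':(.090,.066,.034,m([(38,88),(128,78),(147,283),(65,287)],118,148)),
'a':(.015,.108,.056,w([(462,362),(514,364),(504,448),(455,446)])),
'b':(.015,.108,.056,p([(467,371),(619,377)],[(431,448),(381,446)])),
'c':(.015,.108,.056,p([(239,357),(390,365)],[(356,444),(308,443)])),
'd':(.015,.108,.056,p([(23,345),(165,352)],[(284,437),(N,N)]))}
for k,(z,L,W,s) in B.items():
    o=np.array([at(c,'wrist',u,v,z)[:2] for u,v in s]); print(k,np.round(fit([o],L,W)[0],4),round(fit([o],L,W)[1],4))
E
```

```text
red [ 0.4442  0.1787 -0.0219] 0.0007
yel [ 0.4473  0.3345 -0.2218] 0.001
blu [0.4374 0.006  0.0259] 0.0008
blk [ 0.4399 -0.1603  0.0388] 0.0013
a [ 0.6312  0.1329 -0.0241] 0.0016
b [ 0.6283  0.0477 -0.0399] 0.0011
c [ 0.6243 -0.0378 -0.043 ] 0.0016
d [ 0.5776 -0.0762  1.4424] 0.0685
```

move_arm:
  series:
    - {"hand":1,"x":5,"y":145,"z":40,"spin":0.025}
    - {"hand":1,"x":5,"y":145,"z":60,"spin":0.025}
    - {"hand":1,"x":5,"y":145,"z":90,"spin":0.025}
    - {"hand":1,"x":5,"y":145,"z":100,"spin":0.025}
    - {"hand":1,"x":5,"y":145,"z":140,"spin":0.025}
    - {"hand":1,"x":5,"y":145,"z":180,"spin":0.025}
    - {"hand":1,"x":5,"y":145,"z":215,"spin":0.025}
    - {"hand":1,"x":5,"y":145,"z":238,"spin":0.025}

```text
t: 2.4
tool_pos: [0.4418, 0.1787, 0.0888]
ee_rot: [-0.002, 0.01, 1.0, -0.0]
ft_force: [0.6, 0.0, -0.0]
opening: 0.0853
grip_force: 0.0
```

move_arm:
  series:
    - {"hand":1,"x":0,"y":0,"z":0,"spin":0}
    - {"hand":-1,"x":0,"y":0,"z":0,"spin":0}
    - {"hand":-1,"x":0,"y":0,"z":0,"spin":0}
    - {"hand":-1,"x":0,"y":0,"z":0,"spin":0}
    - {"hand":-1,"x":0,"y":0,"z":0,"spin":0}
    - {"hand":-1,"x":0,"y":0,"z":0,"spin":0}
    - {"hand":-1,"x":0,"y":0,"z":0,"spin":0}
    - {"hand":-1,"x":0,"y":0,"z":0,"spin":0}
  squeeze: 40

```text
t: 3.2
tool_pos: [0.446, 0.1777, 0.0927]
ee_rot: [0.001, 0.012, 1.0, 0.001]
ft_force: [-0.8, -0.1, 7.6]
opening: 0.04
grip_force: 41.4
```

```bash
python3 -c "
from h import *
go(.444,.178,.30,-.04); go(.621,-.122,.30,-.04)"
```

```text
t 3.2 xyz [   1.4    0.5 -207.3] spin 0.016 tcp [0.446  0.1777 0.0927] open 0.04
t 3.2 xyz [-182.8 -295.2 -207.1] spin 0.016 tcp [0.446  0.1777 0.0927] open 0.04
```

move_arm:
  series:
    - {"hand":-1,"x":0,"y":0,"z":-25,"spin":0}
    - {"hand":-1,"x":0,"y":0,"z":-65,"spin":0}
    - {"hand":-1,"x":0,"y":0,"z":-105,"spin":0.005}
    - {"hand":-1,"x":-5,"y":-10,"z":-140,"spin":0.005}
    - {"hand":-1,"x":-20,"y":-35,"z":-155,"spin":0.01}
    - {"hand":-1,"x":-42,"y":-68,"z":-160,"spin":0.015}
    - {"hand":-1,"x":-65,"y":-105,"z":-160,"spin":0.015}
    - {"hand":-1,"x":-88,"y":-142,"z":-160,"spin":0.015}

```text
t: 4.0
tool_pos: [0.5298, 0.032, 0.2517]
ee_rot: [0.0, 0.019, 1.0, 0.0]
ft_force: [0.4, -0.5, -2.0]
opening: 0.0395
grip_force: 41.4
```

move_arm:
  series:
    - {"hand":-1,"x":-23,"y":-37,"z":0,"spin":0}
    - {"hand":-1,"x":-46,"y":-74,"z":0,"spin":0}
    - {"hand":-1,"x":-65,"y":-108,"z":0,"spin":0}
    - {"hand":-1,"x":-82,"y":-135,"z":0,"spin":0}
    - {"hand":-1,"x":-95,"y":-153,"z":0,"spin":0}
    - {"hand":-1,"x":-95,"y":-153,"z":0,"spin":0}
    - {"hand":-1,"x":-95,"y":-153,"z":0,"spin":0}

```text
t: 4.7
tool_pos: [0.6177, -0.1235, 0.2505]
ee_rot: [-0.001, 0.02, 1.0, 0.0]
ft_force: [0.1, -0.4, -2.7]
opening: 0.0399
grip_force: 41.4
```

```bash
python3 -c "
from h import *
go(.6225,-.122,.125,-.041)
snap('wrist','w2')
print(telemetry.observe()['ft_force'])"
```

```text
t 4.7 xyz [ -4.9   1.5 125.5] spin 0.001 tcp [ 0.6177 -0.1235  0.2505] open 0.0399
[-0.31377146 -0.60457311 -3.87418746]
```

View pics/w2.png

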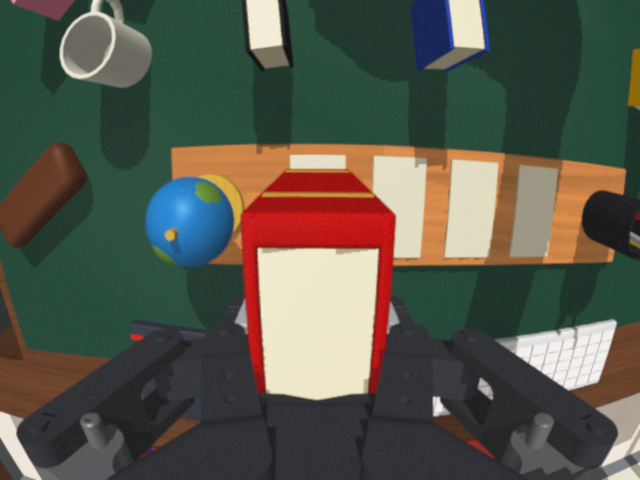

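```bash
python3 - <<'E'
from fit import *
c=viewer.calibration('wrist'); N=np.nan
W=lambda P,z:np.array([at(c,'wrist',u,v,z)[:2] for u,v in P])
print('d near',W([(290,155),(346,155)],.015).round(4).tolist())
for k,P in {'c':[(374,156),(427,159),(421,258),(380,257)],'b':[(451,160),(498,164),(487,258),(445,257)],'a':[(519,165),(558,169),(546,258),(510,256)]}.items():
    print(k,np.round(fit([W(P,.015)],.108,.056)[0],4),fit([W(P,.015)],.108,.056)[1])
z=telemetry.observe()['tool_pos'][2]+.0513
print('book spine top',W([(244,214),(395,214)],z).round(4).tolist())
E
```

```text
d near [[0.5638, -0.1477], [0.5659, -0.0909]]
c [ 0.6232 -0.0335 -0.006 ] 0.0026909187060029974
b [ 0.6272  0.0476 -0.049 ] 0.0008000258542776072
a [ 0.6308  0.1332 -0.0496] 0.0009082570068380288
book spine top [[0.5681, -0.1395], [0.5696, -0.1008]]
```

move_arm:
  series:
    - {"hand":-1,"x":-4,"y":1.5,"z":30,"spin":0}
    - {"hand":-1,"x":-4,"y":1.5,"z":65,"spin":0}
    - {"hand":-1,"x":-4,"y":1.5,"z":95,"spin":0}
    - {"hand":-1,"x":-4,"y":1.5,"z":120,"spin":0}
    - {"hand":-1,"x":-4,"y":1.5,"z":133,"spin":0}
    - {"hand":-1,"x":-4,"y":1.5,"z":138,"spin":0}
    - {"hand":-1,"x":-4,"y":1.5,"z":138,"spin":0}
    - {"hand":-1,"x":-4,"y":1.5,"z":138,"spin":0}

```text
t: 5.55
tool_pos: [0.6233, -0.122, 0.1146]
ee_rot: [0.001, 0.019, 1.0, -0.0]
ft_force: [-0.4, -0.2, -3.3]
opening: 0.0395
grip_force: 41.4
```

```bash
python3 -c "
from h import *
go(.6215,-.122,.1077,-.041)
s=telemetry.observe();print(s['ft_force'],s['t'])"
```

```text
t 5.55 xyz [ 1.8 -0.1  6.9] spin 0.002 tcp [ 0.6233 -0.122   0.1146] open 0.0395
[-0.43816317 -0.16425423 -3.28868286] 5.55
```

move_arm:
  series:
    - {"hand":-1,"x":1.5,"y":0,"z":2,"spin":0}
    - {"hand":-1,"x":1.5,"y":0,"z":4,"spin":0}
    - {"hand":-1,"x":1.5,"y":0,"z":6,"spin":0}
    - {"hand":-1,"x":1.5,"y":0,"z":7,"spin":0}
    - {"hand":-1,"x":1.5,"y":0,"z":7,"spin":0}

```text
t: 6.05
tool_pos: [0.6211, -0.1221, 0.1078]
ee_rot: [0.001, 0.019, 1.0, -0.0]
ft_force: [-4.2, 0.6, 6.6]
opening: 0.0393
grip_force: 42.4
```

move_arm:
  series:
    - {"hand":0.4,"x":0,"y":0,"z":-1,"spin":0}
    - {"hand":0.4,"x":0,"y":0,"z":-1,"spin":0}
    - {"hand":0.4,"x":0,"y":0,"z":-1,"spin":0}
    - {"hand":0.4,"x":0,"y":0,"z":-1,"spin":0}
    - {"hand":0.4,"x":0,"y":0,"z":-20,"spin":0}
    - {"hand":0.4,"x":0,"y":0,"z":-60,"spin":0}
    - {"hand":0.4,"x":0,"y":0,"z":-105,"spin":0}
    - {"hand":0.4,"x":0,"y":0,"z":-150,"spin":0}

```text
t: 6.85
tool_pos: [0.6204, -0.1217, 0.2572]
ee_rot: [-0.0, 0.019, 1.0, 0.0]
ft_force: [1.0, -0.2, -0.3]
opening: 0.0596
grip_force: 0.0
```

```bash
python3 -c "
from h import *
go(.4465,.334,.24,-.217)
snap('scene','s2')"
```

```text
t 6.85 xyz [191.5 448.6  17.6] spin 0.178 tcp [ 0.6204 -0.1217  0.2572] open 0.0596
```

View pics/s2.png

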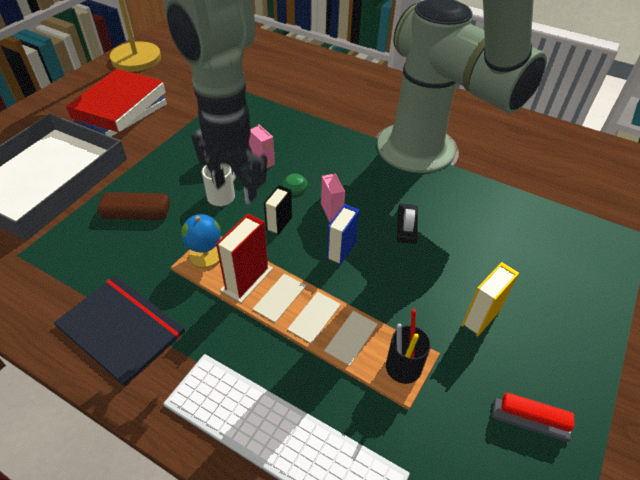

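The red book stands upright on pad_d at (243,257); the mug is untouched. Next is yellow.

move_arm:
  series:
    - {"hand":1,"x":191,"y":449,"z":10,"spin":0.18}
    - {"hand":1,"x":191,"y":449,"z":10,"spin":0.18}
    - {"hand":1,"x":191,"y":449,"z":10,"spin":0.18}
    - {"hand":1,"x":191,"y":449,"z":10,"spin":0.18}
    - {"hand":1,"x":191,"y":449,"z":10,"spin":0.18}
    - {"hand":1,"x":191,"y":449,"z":10,"spin":0.18}
    - {"hand":1,"x":191,"y":449,"z":10,"spin":0.18}
    - {"hand":1,"x":191,"y":449,"z":10,"spin":0.18}

```text
t: 7.7
tool_pos: [0.4777, 0.2537, 0.2478]
ee_rot: [0.0, 0.109, 0.994, 0.0]
ft_force: [1.4, 0.1, -0.7]
opening: 0.0858
grip_force: 0.0
```

```bash
python3 -c "
from h import *
go(.447,.334,.22,-.22)"
```

```text
t 7.7 xyz [47.5 71.7 27.8] spin 0.001 tcp [0.4777 0.2537 0.2478] open 0.0858
```

move_arm:
  series:
    - {"hand":1,"x":47,"y":72,"z":20,"spin":0}
    - {"hand":1,"x":47,"y":72,"z":28,"spin":0}
    - {"hand":1,"x":47,"y":72,"z":28,"spin":0}
    - {"hand":1,"x":47,"y":72,"z":35,"spin":0}
    - {"hand":1,"x":47,"y":72,"z":75,"spin":0}
    - {"hand":1,"x":47,"y":72,"z":120,"spin":0}
    - {"hand":1,"x":47,"y":72,"z":155,"spin":0}
    - {"hand":1,"x":47,"y":72,"z":175,"spin":0}

```text
t: 8.5
tool_pos: [0.4478, 0.3299, 0.07]
ee_rot: [-0.001, 0.111, 0.994, -0.001]
ft_force: [0.4, -0.5, 1.0]
opening: 0.0854
grip_force: 0.0
```

```bash
python3 -c "
from h import *
go(.447,.334,.073,-.22)"
```

```text
t 8.5 xyz [ 1.7  3.8 -3. ] spin -0.001 tcp [0.4478 0.3299 0.07  ] open 0.0854
```

move_arm:
  series:
    - {"hand":1,"x":1.5,"y":4,"z":-2,"spin":0}
    - {"hand":1,"x":1.5,"y":4,"z":-2,"spin":0}
    - {"hand":-1,"x":1.5,"y":4,"z":-2,"spin":0}
    - {"hand":-1,"x":1.5,"y":4,"z":-2,"spin":0}
    - {"hand":-1,"x":1.5,"y":4,"z":-2,"spin":0}
    - {"hand":-1,"x":1.5,"y":4,"z":-2,"spin":0}
    - {"hand":-1,"x":1.5,"y":4,"z":-2,"spin":0}
    - {"hand":-1,"x":1.5,"y":4,"z":-2,"spin":0}

```text
t: 9.3
tool_pos: [0.4484, 0.3362, 0.076]
ee_rot: [0.001, 0.109, 0.994, -0.0]
ft_force: [-0.3, -2.2, 6.2]
opening: 0.0383
grip_force: 39.4
```

```bash
python3 -c "
from h import *
go(.447,.334,.073,-.22);go(.624,-.037,.24,-.041)"
```

```text
t 9.3 xyz [ 0.9 -2.5  3. ] spin 0.001 tcp [0.4484 0.3362 0.076 ] open 0.0383
t 9.3 xyz [-252.9 -326.2 -163.3] spin -0.178 tcp [0.4484 0.3362 0.076 ] open 0.0383
```

move_arm:
  series:
    - {"hand":-1,"x":0,"y":0,"z":-25,"spin":0}
    - {"hand":-1,"x":0,"y":0,"z":-65,"spin":0}
    - {"hand":-1,"x":0,"y":0,"z":-105,"spin":0}
    - {"hand":-1,"x":-8,"y":-10,"z":-140,"spin":-0.02}
    - {"hand":-1,"x":-25,"y":-33,"z":-158,"spin":-0.04}
    - {"hand":-1,"x":-47,"y":-60,"z":-163,"spin":-0.06}
    - {"hand":-1,"x":-70,"y":-90,"z":-163,"spin":-0.08}
    - {"hand":-1,"x":-93,"y":-120,"z":-163,"spin":-0.1}

```text
t: 10.1
tool_pos: [0.5128, 0.1983, 0.2384]
ee_rot: [0.0, 0.058, 0.998, 0.0]
ft_force: [0.4, -0.5, -2.3]
opening: 0.0376
grip_force: 42.0
```

```bash
python3 -c "
from h import *
go(.624,-.037,.24,-.041)"
```

```text
t 10.1 xyz [-137.9 -220.7   -1.6] spin -0.076 tcp [0.5128 0.1983 0.2384] open 0.0376
```

move_arm:
  series:
    - {"hand":-1,"x":-22,"y":-35,"z":-1,"spin":-0.02}
    - {"hand":-1,"x":-44,"y":-70,"z":-1,"spin":-0.04}
    - {"hand":-1,"x":-67,"y":-107,"z":-1,"spin":-0.06}
    - {"hand":-1,"x":-90,"y":-144,"z":-1,"spin":-0.076}
    - {"hand":-1,"x":-112,"y":-180,"z":-1,"spin":-0.076}
    - {"hand":-1,"x":-130,"y":-208,"z":-1,"spin":-0.076}
    - {"hand":-1,"x":-138,"y":-220,"z":-1,"spin":-0.076}
    - {"hand":-1,"x":-138,"y":-220,"z":-1,"spin":-0.076}

```text
t: 10.9
tool_pos: [0.6238, -0.0371, 0.2383]
ee_rot: [-0.0, 0.023, 1.0, 0.0]
ft_force: [0.7, 0.8, -2.4]
opening: 0.0374
grip_force: 42.0
```

```bash
python3 -c "
from h import *
go(.625,-.037,.091,-.041)
snap('wrist','w3')
cv2.imwrite('pics/w3b.png',cv2.resize(cv2.imread('pics/w3.png')[60:300,170:490],None,fx=2.4,fy=2.4,interpolation=cv2.INTER_CUBIC))"
```

```text
t 10.9 xyz [ -1.2   0.2 147.3] spin -0.004 tcp [ 0.6238 -0.0371  0.2383] open 0.0374
```

View pics/w3b.png

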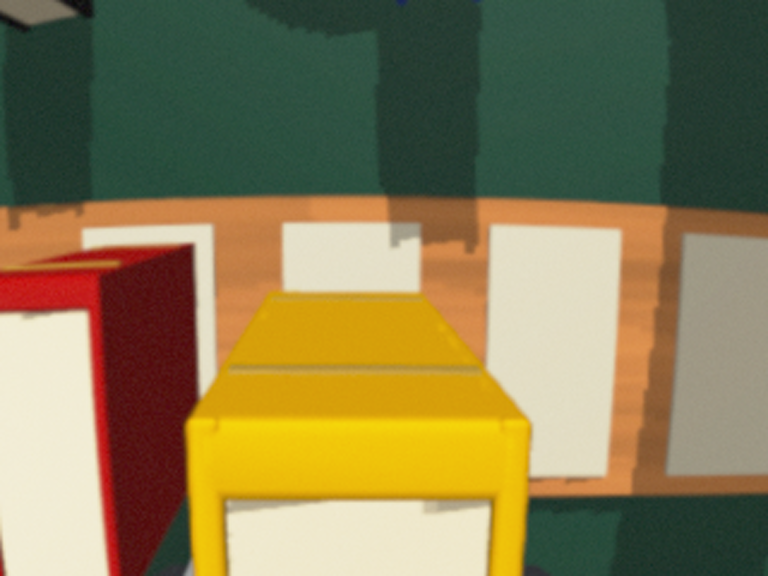

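```bash
python3 - <<'E'
from h import *
c=viewer.calibration('wrist'); 
W=lambda P,z:np.array([at(c,'wrist',170+u/2.4,60+v/2.4,z)[:2] for u,v in P]).round(4).tolist()
zt=telemetry.observe()['tool_pos'][2]
print('c near',W([(283,223),(420,223)],.015),'d',W([(82,229),(213,224)],.015),'b',W([(489,226),(622,230)],.015))
print('top',W([(188,422),(529,422)],zt+.05),'bot',W([(270,293),(424,293)],zt-.076))
print('red top +y/-x corner',W([(102,280)],.159),'red bottom',W([(192,243)],.159))
E
```

```text
c near [[0.5667, -0.0612], [0.5691, -0.0053]] d [[0.5631, -0.1465], [0.5654, -0.0902]] b [[0.5711, 0.0232], [0.5732, 0.0804]]
top [[0.5798, -0.0516], [0.5814, -0.0142]] bot [[0.5797, -0.0539], [0.5813, -0.0159]]
red top +y/-x corner [[0.574, -0.0975]] red bottom [[0.5662, -0.0732]]
```

move_arm:
  series:
    - {"hand":-1,"x":1,"y":0,"z":30,"spin":-0.002}
    - {"hand":-1,"x":1,"y":0,"z":65,"spin":-0.002}
    - {"hand":-1,"x":1,"y":0,"z":100,"spin":-0.002}
    - {"hand":-1,"x":1,"y":0,"z":125,"spin":-0.002}
    - {"hand":-1,"x":1,"y":0,"z":138,"spin":-0.002}
    - {"hand":-1,"x":1,"y":0,"z":141,"spin":-0.002}
    - {"hand":-1,"x":1,"y":0,"z":141,"spin":-0.002}
    - {"hand":-1,"x":1,"y":0,"z":141,"spin":-0.002}

```text
t: 11.75
tool_pos: [0.6237, -0.0352, 0.0996]
ee_rot: [0.001, 0.02, 1.0, -0.0]
ft_force: [-0.4, -0.8, -1.2]
opening: 0.0373
grip_force: 41.9
```

```bash
python3 -c "
from h import *
go(.623,-.037,.091,-.041)"
```

```text
t 11.75 xyz [ 0.6 -1.8  8.6] spin 0.001 tcp [ 0.6237 -0.0352  0.0996] open 0.0373
```

move_arm:
  series:
    - {"hand":-1,"x":0.5,"y":-1.5,"z":2,"spin":0}
    - {"hand":-1,"x":0.5,"y":-1.5,"z":4,"spin":0}
    - {"hand":-1,"x":0.5,"y":-1.5,"z":6,"spin":0}
    - {"hand":-1,"x":0.5,"y":-1.5,"z":8,"spin":0}
    - {"hand":-1,"x":0.5,"y":-1.5,"z":9,"spin":0}
    - {"hand":-1,"x":0.5,"y":-1.5,"z":9,"spin":0}

```text
t: 12.35
tool_pos: [0.6223, -0.0378, 0.0907]
ee_rot: [0.001, 0.021, 1.0, -0.001]
ft_force: [-4.7, -1.2, 9.6]
opening: 0.0377
grip_force: 39.2
```

move_arm:
  series:
    - {"hand":0.4,"x":0,"y":0,"z":-1,"spin":0}
    - {"hand":0.4,"x":0,"y":0,"z":-1,"spin":0}
    - {"hand":0.4,"x":0,"y":0,"z":-1,"spin":0}
    - {"hand":0.4,"x":0,"y":0,"z":-1,"spin":0}
    - {"hand":0.4,"x":0,"y":0,"z":-20,"spin":0}
    - {"hand":0.4,"x":0,"y":0,"z":-60,"spin":0}
    - {"hand":0.4,"x":0,"y":0,"z":-105,"spin":0}
    - {"hand":0.4,"x":0,"y":0,"z":-130,"spin":0}

```text
t: 13.15
tool_pos: [0.6232, -0.0371, 0.2225]
ee_rot: [0.002, 0.02, 1.0, -0.0]
ft_force: [-0.1, -0.7, 0.5]
opening: 0.0598
grip_force: 0.0
```

```bash
python3 -c "
from h import *
go(.438,.006,.20,.026)"
```

```text
t 13.15 xyz [186.9  35.5  21.7] spin -0.067 tcp [ 0.6232 -0.0371  0.2225] open 0.0598
```

move_arm:
  series:
    - {"hand":0.4,"x":50,"y":9,"z":0,"spin":-0.03}
    - {"hand":1,"x":100,"y":19,"z":5,"spin":-0.067}
    - {"hand":1,"x":150,"y":29,"z":15,"spin":-0.067}
    - {"hand":1,"x":187,"y":35,"z":22,"spin":-0.067}
    - {"hand":1,"x":187,"y":35,"z":22,"spin":-0.067}
    - {"hand":1,"x":187,"y":35,"z":50,"spin":-0.067}
    - {"hand":1,"x":187,"y":35,"z":90,"spin":-0.067}
    - {"hand":1,"x":187,"y":35,"z":125,"spin":-0.067}

```text
t: 13.95
tool_pos: [0.4378, 0.0055, 0.0932]
ee_rot: [0.001, -0.013, 1.0, -0.0]
ft_force: [-0.5, 0.3, 0.4]
opening: 0.0858
grip_force: 0.0
```

```bash
python3 -c "
from h import *
go(.438,.006,.056,.026)"
```

```text
t 13.95 xyz [-0.1  0.5 37.2] spin 0.0 tcp [0.4378 0.0055 0.0932] open 0.0858
```

move_arm:
  series:
    - {"hand":1,"x":0,"y":0.5,"z":25,"spin":0}
    - {"hand":1,"x":0,"y":0.5,"z":38,"spin":0}
    - {"hand":-1,"x":0,"y":0.5,"z":38,"spin":0}
    - {"hand":-1,"x":0,"y":0.5,"z":38,"spin":0}
    - {"hand":-1,"x":0,"y":0.5,"z":38,"spin":0}
    - {"hand":-1,"x":0,"y":0.5,"z":38,"spin":0}
    - {"hand":-1,"x":0,"y":0.5,"z":38,"spin":0}
    - {"hand":-1,"x":0,"y":0.5,"z":38,"spin":0}

```text
t: 14.75
tool_pos: [0.4377, 0.0059, 0.0569]
ee_rot: [0.001, -0.013, 1.0, -0.0]
ft_force: [0.3, -0.3, 7.2]
opening: 0.0357
grip_force: 44.1
```

```bash
python3 -c "
from h import *
print(telemetry.observe()['grip_force']);go(.438,.006,.056,.026);go(.627,.048,.21,-.041)"
```

```text
44.06486213207245
t 14.75 xyz [-0.3  0.1  0.9] spin 0.0 tcp [0.4377 0.0059 0.0569] open 0.0357
t 14.75 xyz [-190.7   37.  -152.6] spin 0.067 tcp [0.4377 0.0059 0.0569] open 0.0357
```

move_arm:
  series:
    - {"hand":-1,"x":0,"y":0,"z":-25,"spin":0}
    - {"hand":-1,"x":0,"y":0,"z":-65,"spin":0}
    - {"hand":-1,"x":0,"y":0,"z":-105,"spin":0.01}
    - {"hand":-1,"x":-12,"y":2,"z":-135,"spin":0.02}
    - {"hand":-1,"x":-40,"y":8,"z":-150,"spin":0.035}
    - {"hand":-1,"x":-78,"y":15,"z":-152,"spin":0.05}
    - {"hand":-1,"x":-116,"y":22,"z":-152,"spin":0.067}
    - {"hand":-1,"x":-152,"y":30,"z":-152,"spin":0.067}

```text
t: 15.55
tool_pos: [0.5889, 0.0405, 0.2081]
ee_rot: [0.0, 0.021, 1.0, -0.0]
ft_force: [1.1, 0.1, -0.8]
opening: 0.0356
grip_force: 43.3
```

move_arm:
  series:
    - {"hand":-1,"x":-20,"y":4,"z":0,"spin":0}
    - {"hand":-1,"x":-32,"y":7,"z":0,"spin":0}
    - {"hand":-1,"x":-38,"y":9,"z":0,"spin":0}
    - {"hand":-1,"x":-38,"y":9,"z":0,"spin":0}
    - {"hand":-1,"x":-38,"y":9,"z":0,"spin":0}

```text
t: 16.05
tool_pos: [0.6251, 0.0475, 0.2077]
ee_rot: [-0.001, 0.02, 1.0, -0.0]
ft_force: [-0.0, 0.1, -2.2]
opening: 0.0352
grip_force: 43.3
```

```bash
python3 -c "
from h import *
go(.627,.048,.072,-.041)
snap('wrist','w4')
cv2.imwrite('pics/w4b.png',cv2.resize(cv2.imread('pics/w4.png')[60:300,170:490],None,fx=2.4,fy=2.4,interpolation=cv2.INTER_CUBIC))"
```

```text
t 16.05 xyz [ -2.    0.5 135.7] spin 0.0 tcp [0.6251 0.0475 0.2077] open 0.0352
```

View pics/w4b.png

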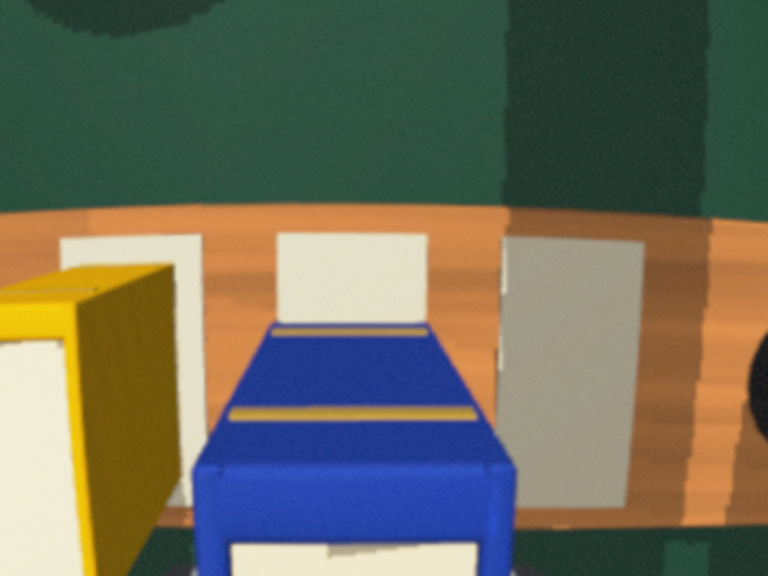

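```bash
python3 - <<'E'
from h import *
c=viewer.calibration('wrist'); 
W=lambda P,z:(lambda q:(q.mean(0).round(4),np.hypot(*(q[1]-q[0])).round(4)))(np.array([at(c,'wrist',170+u/2.4,60+v/2.4,z)[:2] for u,v in P]))
zt=telemetry.observe()['tool_pos'][2]
print('b',W([(277,234),(427,234)],.015),'a',W([(502,237),(643,241)],.015))
print('top',W([(197,468),(513,468)],zt+.051),'bot',W([(271,324),(429,324)],zt-.057))
E
```

```text
b (array([0.5731, 0.0495]), np.float64(0.0563)) a (array([0.5768, 0.1343]), np.float64(0.0562))
top (array([0.5875, 0.0495]), np.float64(0.0347)) bot (array([0.5875, 0.0486]), np.float64(0.0359))
```

move_arm:
  series:
    - {"hand":-1,"x":-1.5,"y":0,"z":30,"spin":0}
    - {"hand":-1,"x":-1.5,"y":0,"z":65,"spin":0}
    - {"hand":-1,"x":-1.5,"y":0,"z":100,"spin":0}
    - {"hand":-1,"x":-1.5,"y":0,"z":122,"spin":0}
    - {"hand":-1,"x":-1.5,"y":0,"z":128,"spin":0}
    - {"hand":-1,"x":-1.5,"y":0,"z":130,"spin":0}
    - {"hand":-1,"x":-1.5,"y":0,"z":130,"spin":0}
    - {"hand":-1,"x":-1.5,"y":0,"z":130,"spin":0}

```text
t: 16.9
tool_pos: [0.6287, 0.0474, 0.0797]
ee_rot: [0.001, 0.02, 1.0, -0.0]
ft_force: [0.3, -0.1, -1.0]
opening: 0.0355
grip_force: 43.2
```

```bash
python3 -c "
from h import *
go(.6267,.0473,.072,-.041)"
```

```text
t 16.9 xyz [ 2.  -0.2  7.7] spin 0.0 tcp [0.6287 0.0474 0.0797] open 0.0355
```

move_arm:
  series:
    - {"hand":-1,"x":1.5,"y":0,"z":2,"spin":0}
    - {"hand":-1,"x":1.5,"y":0,"z":4,"spin":0}
    - {"hand":-1,"x":1.5,"y":0,"z":6,"spin":0}
    - {"hand":-1,"x":1.5,"y":0,"z":8,"spin":0}
    - {"hand":-1,"x":1.5,"y":0,"z":8,"spin":0}
    - {"hand":-1,"x":1.5,"y":0,"z":8,"spin":0}

```text
t: 17.5
tool_pos: [0.6262, 0.0476, 0.0719]
ee_rot: [0.001, 0.02, 1.0, -0.0]
ft_force: [-5.1, -0.4, 11.9]
opening: 0.0357
grip_force: 44.6
```

move_arm:
  series:
    - {"hand":0.4,"x":0,"y":0,"z":-1,"spin":0}
    - {"hand":0.4,"x":0,"y":0,"z":-1,"spin":0}
    - {"hand":0.4,"x":0,"y":0,"z":-1,"spin":0}
    - {"hand":0.4,"x":0,"y":0,"z":-1,"spin":0}
    - {"hand":0.4,"x":0,"y":0,"z":-20,"spin":0}
    - {"hand":0.4,"x":0,"y":0,"z":-60,"spin":0}
    - {"hand":0.4,"x":0,"y":0,"z":-105,"spin":0}
    - {"hand":0.4,"x":0,"y":0,"z":-145,"spin":0}

```text
t: 18.3
tool_pos: [0.626, 0.0476, 0.2165]
ee_rot: [0.0, 0.02, 1.0, -0.0]
ft_force: [1.1, 0.4, -0.3]
opening: 0.0596
grip_force: 0.0
```

```bash
python3 -c "
from h import *
go(.441,-.160,.20,.039)"
```

```text
t 18.3 xyz [ 176.3 -215.    16.5] spin -0.08 tcp [0.626  0.0476 0.2165] open 0.0596
```

move_arm:
  series:
    - {"hand":0.4,"x":45,"y":-20,"z":0,"spin":-0.03}
    - {"hand":1,"x":80,"y":-55,"z":0,"spin":-0.05}
    - {"hand":1,"x":112,"y":-90,"z":0,"spin":-0.08}
    - {"hand":1,"x":135,"y":-132,"z":5,"spin":-0.08}
    - {"hand":1,"x":158,"y":-175,"z":15,"spin":-0.08}
    - {"hand":1,"x":176,"y":-215,"z":20,"spin":-0.08}
    - {"hand":1,"x":176,"y":-215,"z":40,"spin":-0.08}
    - {"hand":1,"x":176,"y":-215,"z":80,"spin":-0.08}

```text
t: 19.1
tool_pos: [0.4432, -0.163, 0.1366]
ee_rot: [0.003, -0.018, 1.0, -0.002]
ft_force: [0.3, 0.1, -0.2]
opening: 0.0853
grip_force: 0.0
```

```bash
python3 -c "
from h import *
go(.441,-.160,.039,.039)"
```

```text
t 19.1 xyz [ 2.7  3.4 97.6] spin -0.003 tcp [ 0.4432 -0.163   0.1366] open 0.0853
```

move_arm:
  series:
    - {"hand":1,"x":2,"y":2.5,"z":35,"spin":-0.003}
    - {"hand":1,"x":2,"y":2.5,"z":70,"spin":-0.003}
    - {"hand":1,"x":2,"y":2.5,"z":97,"spin":-0.003}
    - {"hand":1,"x":2,"y":2.5,"z":97,"spin":-0.003}
    - {"hand":1,"x":2,"y":2.5,"z":97,"spin":-0.003}

```text
t: 19.6
tool_pos: [0.4391, -0.1575, 0.038]
ee_rot: [-0.0, -0.021, 1.0, 0.0]
ft_force: [0.4, -0.3, 0.5]
opening: 0.0855
grip_force: 0.0
```

move_arm:
  series:
    - {"hand":-1,"x":0,"y":0,"z":0,"spin":0}
    - {"hand":-1,"x":0,"y":0,"z":0,"spin":0}
    - {"hand":-1,"x":0,"y":0,"z":0,"spin":0}
    - {"hand":-1,"x":0,"y":0,"z":0,"spin":0}
    - {"hand":-1,"x":0,"y":0,"z":0,"spin":0}
    - {"hand":-1,"x":0,"y":0,"z":0,"spin":0}
    - {"hand":-1,"x":0,"y":0,"z":0,"spin":0}

```text
t: 20.3
tool_pos: [0.4402, -0.1581, 0.0388]
ee_rot: [0.001, -0.021, 1.0, -0.001]
ft_force: [-0.1, 0.2, 6.7]
opening: 0.0333
grip_force: 43.8
```

```bash
python3 -c "
from h import *
go(.631,.1325,.25,-.041)"
```

```text
t 20.3 xyz [-203.3  282.1 -211.1] spin 0.083 tcp [ 0.4402 -0.1581  0.0388] open 0.0333
```

move_arm:
  series:
    - {"hand":-1,"x":0,"y":0,"z":-25,"spin":0}
    - {"hand":-1,"x":0,"y":5,"z":-65,"spin":0}
    - {"hand":-1,"x":0,"y":20,"z":-105,"spin":0.01}
    - {"hand":-1,"x":0,"y":50,"z":-135,"spin":0.02}
    - {"hand":-1,"x":0,"y":85,"z":-150,"spin":0.035}
    - {"hand":-1,"x":-5,"y":125,"z":-160,"spin":0.05}
    - {"hand":-1,"x":-20,"y":162,"z":-165,"spin":0.067}
    - {"hand":-1,"x":-45,"y":195,"z":-165,"spin":0.083}

```text
t: 21.1
tool_pos: [0.4753, 0.0409, 0.2039]
ee_rot: [0.0, 0.021, 1.0, -0.0]
ft_force: [0.9, -1.6, -2.0]
opening: 0.0336
grip_force: 42.8
```

```bash
python3 -c "
from h import *
go(.631,.1325,.205,-.041)"
```

```text
t 21.1 xyz [-151.8   98.    -1. ] spin -0.0 tcp [0.4753 0.0409 0.2039] open 0.0336
```

move_arm:
  series:
    - {"hand":-1,"x":-28,"y":25,"z":0,"spin":0}
    - {"hand":-1,"x":-58,"y":48,"z":0,"spin":0}
    - {"hand":-1,"x":-92,"y":70,"z":0,"spin":0}
    - {"hand":-1,"x":-122,"y":86,"z":0,"spin":0}
    - {"hand":-1,"x":-143,"y":95,"z":0,"spin":0}
    - {"hand":-1,"x":-152,"y":98,"z":0,"spin":0}
    - {"hand":-1,"x":-152,"y":98,"z":0,"spin":0}
    - {"hand":-1,"x":-152,"y":98,"z":0,"spin":0}

```text
t: 21.9
tool_pos: [0.6307, 0.1304, 0.2024]
ee_rot: [-0.001, 0.021, 1.0, -0.0]
ft_force: [-0.0, -0.0, -1.5]
opening: 0.0335
grip_force: 42.8
```

```bash
python3 -c "
from h import *
go(.631,.1325,.0538,-.041)
snap('wrist','w5')
cv2.imwrite('pics/w5b.png',cv2.resize(cv2.imread('pics/w5.png')[60:300,170:490],None,fx=2.4,fy=2.4,interpolation=cv2.INTER_CUBIC))"
```

```text
t 21.9 xyz [ -0.5   2.2 148.6] spin -0.0 tcp [0.6307 0.1304 0.2024] open 0.0335
```

View pics/w5b.png

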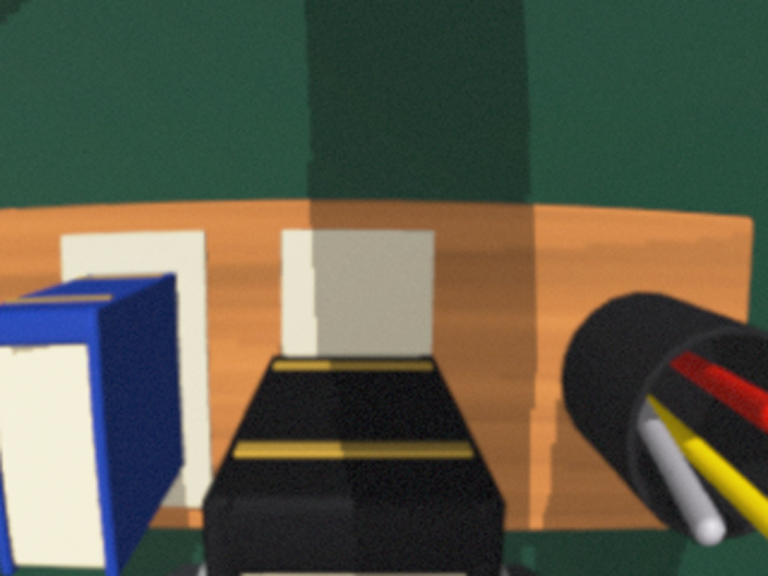

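```bash
python3 - <<'E'
from h import *
c=viewer.calibration('wrist'); 
W=lambda P,z:(lambda q:(q.mean(0).round(4),np.hypot(*(q[1]-q[0])).round(4)))(np.array([at(c,'wrist',170+u/2.4,60+v/2.4,z)[:2] for u,v in P]))
zt=telemetry.observe()['tool_pos'][2]
print('a',W([(281,230),(434,231)],.015))
print('top',W([(207,500),(503,500)],zt+.051),'bot',W([(275,357),(434,357)],zt-.039))
E
```

```text
a (array([0.577 , 0.1344]), np.float64(0.0565))
top (array([0.5968, 0.1321]), np.float64(0.0329)) bot (array([0.5973, 0.1322]), np.float64(0.0331))
```

move_arm:
  series:
    - {"hand":-1,"x":0,"y":1.5,"z":30,"spin":0}
    - {"hand":-1,"x":0,"y":1.5,"z":65,"spin":0}
    - {"hand":-1,"x":0,"y":1.5,"z":100,"spin":0}
    - {"hand":-1,"x":0,"y":1.5,"z":125,"spin":0}
    - {"hand":-1,"x":0,"y":1.5,"z":138,"spin":0}
    - {"hand":-1,"x":0,"y":1.5,"z":142,"spin":0}
    - {"hand":-1,"x":0,"y":1.5,"z":142,"spin":0}
    - {"hand":-1,"x":0,"y":1.5,"z":142,"spin":0}

```text
t: 22.75
tool_pos: [0.6331, 0.1323, 0.0626]
ee_rot: [0.001, 0.02, 1.0, 0.0]
ft_force: [-0.8, 0.2, -1.7]
opening: 0.0336
grip_force: 42.9
```

```bash
python3 -c "
from h import *
go(.6317,.132,.0538,-.041)"
```

```text
t 22.75 xyz [ 1.4 -0.4  8.8] spin 0.0 tcp [0.6331 0.1323 0.0626] open 0.0336
```

move_arm:
  series:
    - {"hand":-1,"x":1,"y":0,"z":2,"spin":0}
    - {"hand":-1,"x":1,"y":0,"z":4,"spin":0}
    - {"hand":-1,"x":1,"y":0,"z":6,"spin":0}
    - {"hand":-1,"x":1,"y":0,"z":8,"spin":0}
    - {"hand":-1,"x":1,"y":0,"z":8.5,"spin":0}
    - {"hand":-1,"x":1,"y":0,"z":8.5,"spin":0}

```text
t: 23.35
tool_pos: [0.6313, 0.1324, 0.0538]
ee_rot: [0.0, 0.02, 1.0, 0.0]
ft_force: [-2.4, -1.3, 8.1]
opening: 0.0338
grip_force: 44.1
```

move_arm:
  series:
    - {"hand":0.4,"x":0,"y":0,"z":-1,"spin":0}
    - {"hand":0.4,"x":0,"y":0,"z":-1,"spin":0}
    - {"hand":0.4,"x":0,"y":0,"z":-1,"spin":0}
    - {"hand":0.4,"x":0,"y":0,"z":-1,"spin":0}
    - {"hand":0.4,"x":0,"y":0,"z":-20,"spin":0}
    - {"hand":0.4,"x":0,"y":0,"z":-60,"spin":0}
    - {"hand":0.4,"x":0,"y":0,"z":-105,"spin":0}
    - {"hand":0.4,"x":0,"y":0,"z":-150,"spin":0}

```text
t: 24.15
tool_pos: [0.6305, 0.1323, 0.2034]
ee_rot: [-0.001, 0.02, 1.0, -0.0]
ft_force: [1.6, 0.8, -0.4]
opening: 0.0599
grip_force: 0.0
```

move_arm:
  series:
    - {"hand":0.4,"x":45,"y":-20,"z":-40,"spin":0}
    - {"hand":0.4,"x":90,"y":-50,"z":-60,"spin":0}
    - {"hand":0.4,"x":130,"y":-80,"z":-70,"spin":0}
    - {"hand":0.4,"x":170,"y":-100,"z":-80,"spin":0}
    - {"hand":0.4,"x":210,"y":-100,"z":-100,"spin":0}
    - {"hand":0.4,"x":210,"y":-100,"z":-100,"spin":0}
    - {"hand":0.4,"x":210,"y":-100,"z":-100,"spin":0}
    - {"hand":0.4,"x":210,"y":-100,"z":-100,"spin":0}

```text
t: 24.95
tool_pos: [0.4182, 0.0411, 0.3024]
ee_rot: [0.001, 0.02, 1.0, -0.0]
ft_force: [-0.2, -0.4, -0.8]
opening: 0.0599
grip_force: 0.0
```

```bash
python3 -c "
from h import *
snap('wrist','w6');snap('scene','s6')
a=cv2.imread('pics/s6.png')[150:420,150:470]
b=cv2.imread('pics/w6.png')
cv2.imwrite('pics/f.png',np.vstack([cv2.resize(a,None,fx=1.25,fy=1.1),cv2.resize(b,(400,300))]) if 0 else np.hstack([cv2.resize(a,(400,338)),cv2.resize(b[150:420,150:470],(400,338))]))"
```

```text
(no output)
```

View pics/f.png

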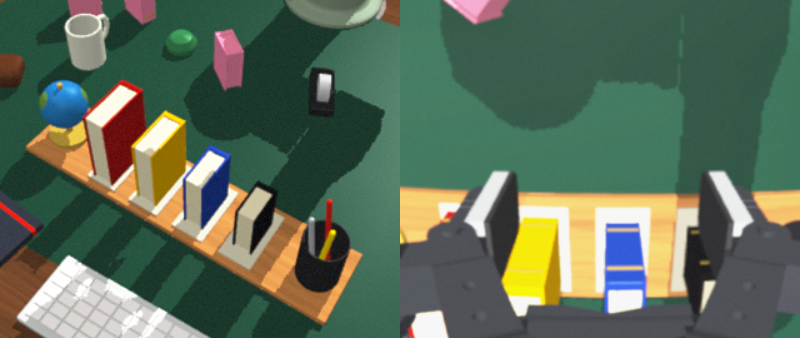

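All four books stand upright and centred on their pads, in descending height from the globe: red (115,135), yellow (160,160), blue (207,190), black (255,215). The mug at (87,40) is untouched and the arm is clear.

```bash
python3 -c "
from station import ticket
print(ticket.close_job())"
```

```text
the job is handed in; nothing more can be done
None
```

The job is handed in: red, yellow, blue and black stand upright on pads d, c, b and a, tallest next to the globe, and the mug and pink look-alikes were left alone; robot time was about 25 s, and the verdict was not shown.

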